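Load a test panel under a spring press bar

TASK

Clamp the small primed wooden panel in the spring-clip holder it is lying in: hold the holder's long press bar down with one fingertip so that its clip opens, and while it is held down push the panel along the channel with the other fingertip until its front edge is against the end stop, then let the bar go so that the clip closes on the panel. Nothing is to be picked up: only press and push, keep the panel flat on its bed, and leave everything else on the table where it is.

Things in the scene. Friction and masses are not known exactly. Their poses are not given: they have to be found in the camera images.
- panel: Loose wooden panel, white primed top: 70 mm long (x, along the channel), 50 wide (y), 12 thick, about 40 g. Origin: centre of its underside, z up. It lies on the holder's bed between two low rails, its front edge (+x) short of the jaw. Home: its origin 65 mm along the holder's x.
- jig: Holder fixed to the table, plate 262 x 140 mm. Origin on the table; x runs along the channel towards the end stop, y to the press-bar side, z up. Bed: top 14 mm above the table, x from -145 (open loading end) to +100 mm, centre line y = 0. Rails at y = -27 and +27 mm are 22 and 20 mm high. Hinge parallel to x at y = 36, height 34 mm; its end lugs (x = -139, +111) are 40 mm high.
- press_bar (a point): Middle of the top of the press bar: steel strip, holder x -140 to +90 mm, 30 mm wide, 68 mm to the side of the channel's centre line. Top 34 mm above the table when free (outer edge tilted up 14 deg), 18 mm when fully down (tilted down 14 deg): then lower than the panel's top (26 mm), so that both fingertips can work at one height. A finger may slide along it.
- jaw (a point): Middle of the clip's jaw: round rubber lip 8 mm thick, holder x 35 to 85 mm, over the bar-side edge of the panel's path (y about 12 to 22 mm). One piece with the press bar, across the hinge: bar down, jaw up. Shut, its underside is 7 mm above the bed and blocks the panel; fully open, 16 mm. The rear edge of a panel at home stays 5 mm short of the jaw.
- clip (a joint): Turn of bar and jaw in rad: 0 shut, 0.5 bar fully down at its limit. The panel passes under the jaw above about 0.32; clamped on the panel it rests at about 0.27. A spring always shuts it: on the middle of the bar's width, about 3 N start it and 8 N hold it fully down.
- stop_face (a point): Middle of the foot of the end stop's face, at bed height (holder x = 100 mm); the stop rises to 26 mm above the table. The panel's front edge must come to it.
- spare_panel: bystander: another, larger primed wooden panel, 90 x 60 x 12 mm, flat on the table beside the holder; origin at its underside
- wax_block: bystander: block of pale wax, 60 x 35 x 22 mm; origin at its underside
- wax_tin: bystander: round closed tin, 56 mm across, 35 mm high, beyond the holder's end stop; origin at its underside
- brush: bystander: flat brush lying along the holder on the press-bar side; origin at its underside
- palette_knife: bystander: spatula lying at the right side; origin at its underside
- steel_cup: bystander: steel cup, 70 mm across, 70 mm high, at the left side; origin at its underside
There are look-alikes about, which are no part of the job. What is shaped like the panel but green, orange or yellow is not meant.

How it is judged:
By the outcome, as a careful person would: the job done as asked, in the order asked, and still so for the second after the job is handed in, with the robot touching nothing.
It also fails if it takes over 37 s, if anything falls off the work surface, if the arm or the gripper's body presses on something with over 40 N, if the wrist force passes 120 N, or if a joint passes its speed limit or range.

ROBOT

A 7-joint arm with a two-finger parallel gripper is mounted at the origin on the work surface. World frame = base frame: x ahead of the robot, y to its left, z up, the work surface at z = 0. Lengths are in mm, angles in rad, forces in N, time in s.
With the tool pointing down it reaches from about 400 to 875 mm from the base axis. Payload 4.4 kg.
Tool frame: the origin (TCP) lies midway between the tips of the shut fingers; the grasp point (between the pads) lies 19 mm behind it (ctrl.pinch_z is the distance from the TCP to the grasp point, in mm); z points along the fingers, y is the line along which they close (so a half turn about z gives the same grasp; the last joint's range is limited). The gripper opens to 85 mm and grips with 20 to 120 N. Pads are 22 mm wide; open, the fingers measure 114 mm over their backs; the gripper's body (76 mm by 85 mm) begins 54 mm behind the grasp point. The pads swing forward as they close: fully open they stand 13 mm farther back than shut.
Start: joints at [1.268, 0.628, 0.038, 1.517, -0.027, 0.996, -0.02], TCP at [152.513, -631.868, 231.313] pointing down, gripper open.
Joint ranges: [-3.06, 3.06], [-0.37, 2.12], [-1.25, 1.32], [0.18, 2.47], [-1.1, 4.24], [0.23, 1.98], [-2.94, 2.94]. Speed limits (rad/s): [2.57, 2.57, 3.14, 3.14, 3.14, 3.14, 3.14].

INTERFACE

Orientations are given as [roll, pitch, yaw] about the fixed x, y, z axes, in that order (R = Rz(yaw) Ry(pitch) Rx(roll)).
In Python, from cell import read_state, cams, order, ctrl gives the robot as it stands.
- The arm moves only by the tool move_arm, never from a script. Its argument "targets" is text: rows parted by semicolons, each of 7 numbers parted by spaces: the gripper's target within -1 to 1 (fully open at 1, half-way at 0, shut at -1), then the shift along the tool's x, y, z in cm, then the turn, a rotation vector about the tool's x, y, z in degrees. A call has 1 to 5 rows; each row shifts and turns the commanded pose from where the row before left it, along the tool's axes as they then stand; what a row does not reach is not made up. A row lasts 1/12 s, in which the tool goes at most 41.7 mm and 7.16 degrees, less where a joint would pass 70% of its speed; a pose out of reach is approached as far as the arm can. A call with a gripper value outside its range is refused whole. The fingers move at their own pace and stop on an object; the grip force is fixed at half the most. Time passes only in rows, so rows that do not move let the fingers close. It gives the time, the measured TCP pose, the force, the opening and the grip force at its end, in the units of the state.
- read_state(): the state, without advancing time (a new reading comes with each control period).
- cams.get_image(name): name is "scene" or "side" or "wrist"; returns a dict with "color" (480x640x3 uint8, red, green, blue), "fovy" (degrees; the focal length in pixels is half the picture's height over the tangent of half this angle, whatever the lens; pixels are square), "cx", "cy" (the principal point, pixels), "rvec" (rotation vector, rad) and "tvec" (3), from world to camera coordinates, as OpenCV has them. Camera axes: x right, y down, z forward; pixel columns grow to the right and rows downward; lengths in mm; the calibration is good to about 2 mm. A picture is of the moment at which its call begins. There is no depth.
- order.finish_job(): hands the job in; it is judged then, once.
The state is a dict: "clock": time; "qpos": joint angles; "qd": joint speeds; "tau": joint torques, N m; "eef_pos": TCP position; "tool_rot": TCP orientation; "force": force on the tool from outside, world axes, zero at the start; "torque": the same for the moment, N m; "width": finger opening in mm; "gripper_force": force on a finger pad.
Only numpy, scipy, OpenCV 4.12 (cv2) and the standard library are available. Lean on these libraries where they do the work, as an engineer would, in place of code of your own. Each camera call takes 0.05 s, during which the arm holds its last target. There are 200 camera calls.

## Working session

There is one attempt and no reset: what is moved stays moved. The work goes in short steps, Python scripts to look and compute and a tool call to move; the robot and the scene stay as the last step left them, time stands still between calls to the robot, and variables do not carry over. Pictures are saved under pics/ and viewed, at most 10 in all, crops included, and the job is handed in when it is done.

Besides the shell and the picture viewer there is one more tool, called after "Call:" by a JSON object that holds its "fn" and its "kwargs", one argument or row to a line. move_arm: Moves the arm, as the interface text tells. Its arguments: {"type":"object","properties":{"targets":{"type":"string"}},"required":["targets"]}

```bash
mkdir -p pics; cat > h.py <<'E'
import numpy as np, cv2
from cell import read_state, cams, order, ctrl
def grab(n,f):
    im=cams.get_image(n); cv2.imwrite(f'pics/{f}.png',im['color'][:,:,::-1]); 
    import pickle; pickle.dump(im,open(f'pics/{f}.pkl','wb')); return im
def load(f):
    import pickle; return pickle.load(open(f'pics/{f}.pkl','rb'))
def cam(im):
    f=240/np.tan(np.radians(im['fovy'])/2); K=np.array([[f,0,im['cx']],[0,f,im['cy']],[0,0,1]])
    R=cv2.Rodrigues(np.array(im['rvec'],float))[0]; return K,R,np.array(im['tvec'],float).ravel()
def ray(im,u,v,z):
    K,R,t=cam(im); d=R.T@np.linalg.inv(K)@[u,v,1]; c=-R.T@t; return c+d*(z-c[2])/d[2]
def proj(im,P):
    K,R,t=cam(im); p=K@(R@np.array(P,float).T+t[:,None] if np.ndim(P)>1 else R@np.array(P,float)+t); return p[:2]/p[2]
E
python3 - <<'E'
from h import *
a=grab('scene','s1');b=grab('side','d1')
for i in(a,b): print(i['fovy'],i['cx'],i['cy'],i['rvec'],i['tvec'])
s=read_state();print(s)
E
```

```text
50.31818413324275 310.03416241875 234.47189020506733 [ 2.17152108  0.65849733 -0.320275  ] [-512.39717464 -148.68961959 1506.22500866]
50.648068110312295 317.4307745634671 243.63545678755025 [ 1.02026114 -2.43510979  1.03566848] [392.99497916 330.55995182 957.63874619]
{'clock': 0.1, 'qpos': array([ 1.26819971,  0.62928554,  0.03847086,  1.51826587, -0.0270164 ,
        0.99631726, -0.0199715 ]), 'qd': array([ 0.00050282, -0.00314694,  0.00130369, -0.00286984, -0.0003799 ,
       -0.00066448,  0.00130737]), 'tau': array([ 3.50422117e-03, -5.64531112e+01,  1.23141333e+00, -1.93972260e+01,
        1.15557449e-02,  5.44194845e-03, -1.51714511e-05]), 'eef_pos': array([ 152.36929404, -631.30422877,  230.46153585]), 'tool_rot': array([-3.13983543e+00,  2.11817094e-05,  2.36795145e-01]), 'force': array([-0.73979776,  0.03719399, -0.03122081]), 'torque': array([0.02512886, 0.03600918, 0.0097712 ]), 'gripper_force': 0.0, 'width': 85.27426371317765}
```

View pics/s1.png

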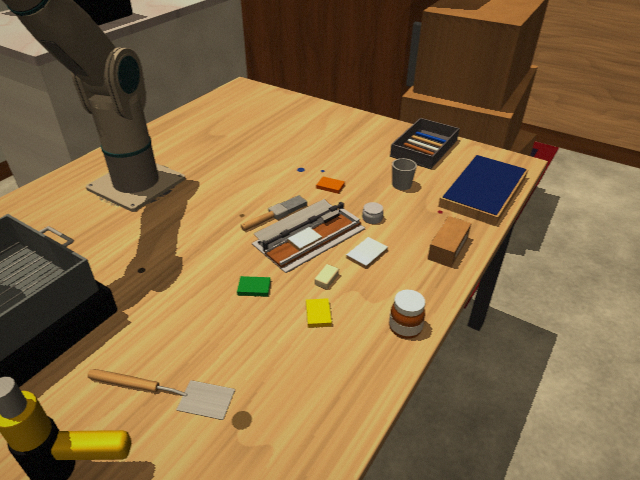

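View pics/d1.png

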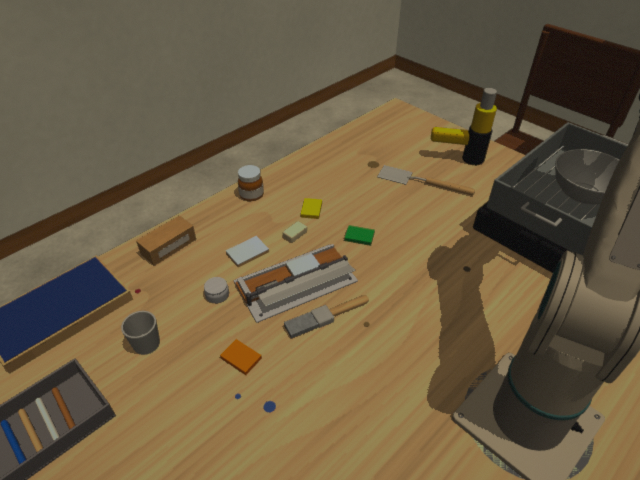

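The scene view shows the holder at about (305,235), with the white panel in its channel at (305,238). The larger white panel at (367,251) is the spare, and the tin at (373,212) lies beyond the end stop. In the side view the holder is at (297,282) and the panel at (302,265). Next I'll enlarge both.

```bash
python3 - <<'E'
import cv2
a=cv2.imread('pics/s1.png')[190:280,240:380]; b=cv2.imread('pics/d1.png')[235:325,225:365]
a=cv2.resize(a,None,fx=5,fy=5,interpolation=cv2.INTER_CUBIC)
b=cv2.resize(b,None,fx=5,fy=5,interpolation=cv2.INTER_CUBIC)
cv2.imwrite('pics/s1c.png',a);cv2.imwrite('pics/d1c.png',b)
E
```

```text
(no output)
```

View pics/s1c.png

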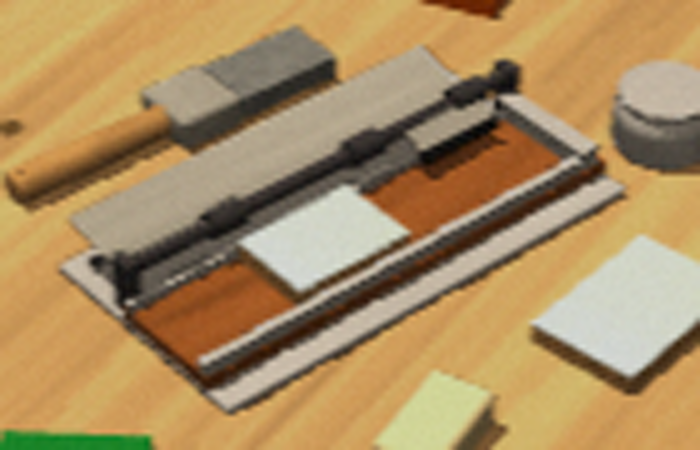

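View pics/d1c.png

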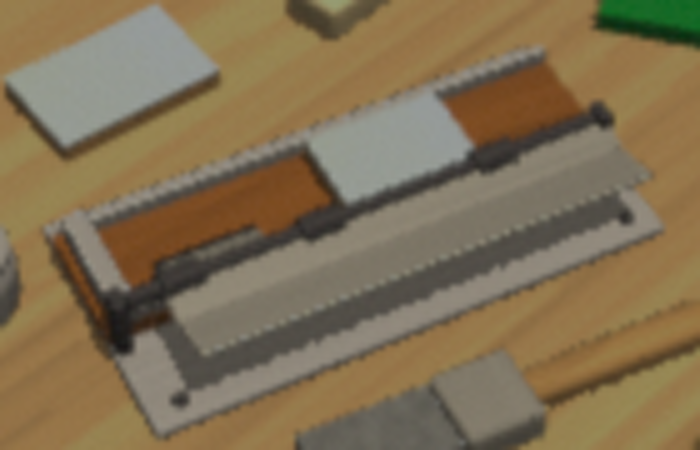

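The scene crop shows the bar's outer corners at (72,217) and (422,47), the lugs at (122,258) and (505,65), and the panel's top corners at (347,186), (410,233), (300,290) and (242,240). The side crop shows the lugs at (115,295) and (602,105), the bar's outer corners at (208,353) and (652,177), and the panel's corners at (305,152), (345,205), (437,90) and (475,150). The panel in the channel is white and 70x50, so it is the one meant. The spare lies outside the holder, and the green, orange and yellow ones are decoys.

```bash
cat > fit.py <<'E'
from h import *
from scipy.optimize import least_squares
S=load('s1');D=load('d1')
def T(p,P):
    c,s=np.cos(p[2]),np.sin(p[2]); P=np.array(P,float); return np.c_[p[0]+c*P[:,0]-s*P[:,1],p[1]+s*P[:,0]+c*P[:,1],P[:,2]]
J=[[-139,36,40],[111,36,40],[-140,82.6,37.6],[90,82.6,37.6]]
js=[[122,258],[505,65],[72,217],[422,47]]; jd=[[602,105],[115,295],[652,177],[208,353]]
px=[[35,25,26],[35,-25,26],[-35,-25,26],[-35,25,26]]
ps=[[347,186],[410,233],[300,290],[242,240]]; pd=[[345,205],[305,152],[437,90],[475,150]]
cs=lambda a:np.array(a)/5.+[240,190]-.4
cd=lambda a:np.array(a)/5.+[225,235]-.4
def fit(P,a,b,x0):
    f=lambda p:np.r_[(proj(S,T(p,P)).T-cs(a)).ravel(),(proj(D,T(p,P)).T-cd(b)).ravel()]
    r=least_squares(f,x0); print(r.x,np.round(r.fun,1)); return r.x
def run():
    g=ray(S,305,238,20); e=ray(S,360,205,20)-ray(S,300,240,20); y=np.arctan2(e[1],e[0])
    print(g,y)
    j=fit(J,js,jd,[g[0],g[1],y]); p=fit(px,ps,pd,[g[0],g[1],y])
    c,s=np.cos(j[2]),np.sin(j[2]); d=p[:2]-j[:2]
    print('panel in jig',c*d[0]+s*d[1],-s*d[0]+c*d[1],p[2]-j[2]); return j,p
if __name__=='__main__':
    run()
E
python3 fit.py
```

```text
[570.15243549  47.37771069  20.        ] 1.3373431278413677
[583.69734559  82.61210019   1.28276895] [-0.3  0.8 -0.2  0.8 -1.6  0.7 -1.   0.3 -0.6  0.8 -0.4  0.4 -0.2 -0.5
 -1.8  0.4]
[571.03614473  41.47543801   1.28775706] [-0.7  0.3 -0.4  0.4 -0.3  0.8 -1.4  0.8 -0.1  1.  -1.3 -2.  -1.9  0.6
  0.3  1.6]
panel in jig -43.03864073042662 0.45429802116712636 0.004988103382542741
```

```bash
cat > plan.py <<'E'
from h import *
from scipy.spatial.transform import Rotation as Ro
def rows(goal,yaw,n,g,per=5):
    s=read_state(); p=np.array(s['eef_pos']); R=Ro.from_euler('xyz',s['tool_rot'])
    Rg=Ro.from_euler('xyz',[np.pi,0,yaw]); rv=(R.inv()*Rg).as_rotvec()/n
    st=(np.array(goal)-p)/n; out=[]
    for i in range(n):
        d=R.inv().apply(st)/10; out.append(' '.join(f'{v:.2f}' for v in [g,*d,*np.degrees(rv)])); R=R*Ro.from_rotvec(rv)
    for i in range(0,n,per): print('; '.join(out[i:i+per]))
E
python3 - <<'E'
from plan import *
S=load('s1'); print(ray(S,40,465,0),ray(S,10,390,150),ray(S,90,310,80),ray(S,110,440,80))
rows([521,0,125],1.283,20,.41)
E
```

```text
[ 525.05965854 -666.81691297    0.        ] [ 490.85067399 -639.25742805  150.        ] [ 384.80659261 -433.22112207   80.        ] [ 638.94577664 -591.61549466   80.        ]
0.41 2.53 -2.64 0.53 -0.00 -0.00 -3.00; 0.41 2.67 -2.50 0.53 -0.00 -0.00 -3.00; 0.41 2.79 -2.36 0.53 -0.00 -0.00 -3.00; 0.41 2.91 -2.21 0.53 -0.00 -0.00 -3.00; 0.41 3.02 -2.05 0.53 -0.00 -0.00 -3.00
0.41 3.13 -1.89 0.53 -0.00 -0.00 -3.00; 0.41 3.22 -1.72 0.53 -0.00 -0.00 -3.00; 0.41 3.31 -1.55 0.53 -0.00 -0.00 -3.00; 0.41 3.38 -1.38 0.53 -0.00 -0.00 -3.00; 0.41 3.45 -1.20 0.53 -0.00 -0.00 -3.00
0.41 3.51 -1.02 0.53 -0.00 -0.00 -3.00; 0.41 3.56 -0.83 0.53 -0.00 -0.00 -3.00; 0.41 3.60 -0.65 0.53 -0.00 -0.00 -3.00; 0.41 3.63 -0.46 0.53 -0.00 -0.00 -3.00; 0.41 3.65 -0.27 0.53 -0.00 -0.00 -3.00
0.41 3.65 -0.08 0.53 -0.00 -0.00 -3.00; 0.41 3.65 0.12 0.53 -0.00 -0.00 -3.00; 0.41 3.64 0.31 0.53 -0.00 -0.00 -3.00; 0.41 3.62 0.50 0.53 -0.00 -0.00 -3.00; 0.41 3.59 0.68 0.53 -0.00 -0.00 -3.00
```

Call:
{"fn": "move_arm", "kwargs": {
  "targets": "0.41 2.5 -2.6 0 0 0 -3; 0.41 2.7 -2.5 0 0 0 -3; 0.41 2.8 -2.4 0 0 0 -3; 0.41 2.9 -2.2 0 0 0 -3; 0.41 3.0 -2.0 0 0 0 -3"
}}

```text
clock: 0.52
eef_pos: [245.0, -472.7, 231.0]
tool_rot: [-3.141, -0.0, 0.501]
force: [0.0, -0.5, -0.7]
width: 60.2
gripper_force: 0.0
```

Call:
{"fn": "move_arm", "kwargs": {
  "targets": "0.41 3.1 -1.9 0 0 0 -3; 0.41 3.2 -1.7 0 0 0 -3; 0.41 3.3 -1.5 0 0 0 -3; 0.41 3.4 -1.4 0 0 0 -3; 0.41 3.4 -1.2 0 0 0 -3"
}}

```text
clock: 0.93
eef_pos: [336.6, -316.0, 231.2]
tool_rot: [-3.141, -0.0, 0.763]
force: [0.3, -0.1, 0.4]
width: 59.9
gripper_force: 0.0
```

Call:
{"fn": "move_arm", "kwargs": {
  "targets": "0.41 3.5 -1.0 0.5 0 0 -3; 0.41 3.6 -0.8 0.5 0 0 -3; 0.41 3.6 -0.6 0.5 0 0 -3; 0.41 3.6 -0.5 0.5 0 0 -3; 0.41 3.6 -0.3 0.5 0 0 -3"
}}

```text
clock: 1.35
eef_pos: [428.6, -158.8, 206.0]
tool_rot: [-3.141, 0.0, 1.025]
force: [1.2, -1.2, 0.0]
width: 60.3
gripper_force: 0.0
```

Call:
{"fn": "move_arm", "kwargs": {
  "targets": "0.41 3.6 0 1.5 0 0 -3; 0.41 3.6 0.1 1.5 0 0 -3; 0.41 3.6 0.3 1.5 0 0 -3; 0.41 3.6 0.5 1.5 0 0 -3; 0.41 3.6 0.7 1.5 0 0 -3"
}}

```text
clock: 1.77
eef_pos: [520.5, -2.9, 130.3]
tool_rot: [-3.141, 0.0, 1.286]
force: [-0.2, -0.2, -0.1]
width: 60.5
gripper_force: 0.0
```

```bash
python3 - <<'E'
from plan import *
rows([521,0,125],1.283,1,.41)
w=grab('wrist','w1'); s=read_state(); print(s['clock'],s['eef_pos'],s['tool_rot'],s['width'],s['force'],s['qpos'])
E
```

```text
0.41 0.29 -0.03 0.53 -0.03 0.02 0.19
1.8167 [523.8314468    6.4234091  128.39673752] [ 3.14140941 -0.00759353  1.29784014] 60.18851077944924 [ 6.13480007  7.43570255 -1.10221067] [ 0.11179433  0.60670925 -0.2569146   1.96377584  0.24754467  0.59799547
 -0.57922484]
```

View pics/w1.png

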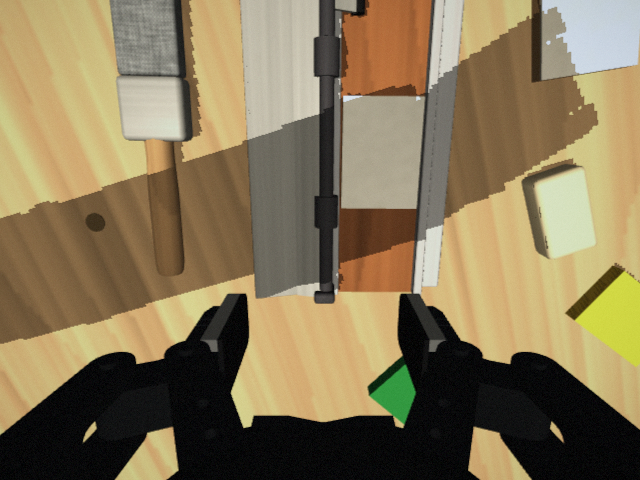

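The wrist view shows the panel's top with its rear edge at (340..413, 208) and its front edge at (343..425, 96). The lug is at (324,298) and the bar's outer rear corner at (257,298). The finger tips are at (235,300) and (412,300).

```bash
cat > jig.py <<'E'
from fit import *
j=[583.7,82.6,1.283]
def tojig(P,j=j):
    c,s=np.cos(j[2]),np.sin(j[2]); d=np.array(P[:2])-j[:2]; return np.round([c*d[0]+s*d[1],-s*d[0]+c*d[1]],1)
E
python3 - <<'E'
from jig import *
W=load('w1')
for n,u,v,z in [('rear+y',340,207,26),('rear-y',413,209,26),('fr+y',343,96,26),('fr-y',425,97,26),('lug',324,297,40),('barout',257,298,37.6),('bedend -y',413,292,14)]: print(n,tojig(ray(W,u,v,z)))
s=read_state(); print(s['eef_pos'],tojig(s['eef_pos']))
print('tips z140',tojig(ray(W,235,300,138)),tojig(ray(W,412,300,138)))
from plan import rows
J=np.array(j);c,sn=np.cos(j[2]),np.sin(j[2]); x,y=-98,37
rows([j[0]+c*x-sn*y,j[1]+sn*x+c*y,100],1.283,1,.41)
E
```

```text
rear+y [-77.5  24.3]
rear-y [-78.7 -24.1]
fr+y [-8.6 23.6]
fr-y [ -9.  -26.6]
lug [-135.9   34.7]
barout [-137.8   80. ]
bedend -y [-143.6  -31.4]
[523.8314468    6.4234091  128.39673752] [-90.   35.8]
tips z140 [-92.   69.8] [-91.8   1.1]
0.41 -0.82 -0.13 2.83 0.01 -0.44 0.85
```

Call:
{"fn": "move_arm", "kwargs": {
  "targets": "0.41 -0.5 0 1.5 0 0 0; 0.41 0 0 1.5 0 0 0; 0.41 0 0 1.5 0 0 0; 0.41 0 0 0 0 0 0; 0.41 0 0 0 0 0 0"
}}

```text
clock: 2.23
eef_pos: [517.9, -9.3, 85.8]
tool_rot: [-3.14, 0.001, 1.284]
force: [0.2, -0.3, -0.0]
width: 60.0
gripper_force: 0.0
```

```bash
python3 - <<'E'
from jig import *
s=read_state(); print(s['clock'],s['eef_pos'],tojig(s['eef_pos']),s['tool_rot'],s['width'],s['force'])
E
```

```text
2.2333 [517.90804544  -9.27505376  85.80603814] [-106.8   37. ] [-3.13963115e+00  6.63954037e-04  1.28385453e+00] 60.01656214990235 [ 0.15953527 -0.30012873 -0.00496442]
```

Call:
{"fn": "move_arm", "kwargs": {
  "targets": "0.41 0 0 2 0 0 0; 0.41 0 0 2 0 0 0; 0.41 0 0 0.6 0 0 0; 0.41 0 0 0.4 0 0 0; 0.41 0 0 0 0 0 0"
}}

```text
clock: 2.65
eef_pos: [518.8, -9.2, 36.5]
tool_rot: [3.142, -0.0, 1.284]
force: [0.3, 0.4, 0.5]
width: 60.5
gripper_force: 0.0
```

Call:
{"fn": "move_arm", "kwargs": {
  "targets": "0.41 0 0 0.3 0 0 0; 0.41 0 0 0.3 0 0 0; 0.41 0 0 0.2 0 0 0; 0.41 0 0 0 0 0 0; 0.41 0 0 0 0 0 0"
}}

```text
clock: 3.07
eef_pos: [519.4, -9.1, 28.8]
tool_rot: [3.14, -0.0, 1.284]
force: [1.0, 0.1, 2.8]
width: 60.1
gripper_force: 1.4
```

Call:
{"fn": "move_arm", "kwargs": {
  "targets": "0.41 0 0 0.3 0 0 0; 0.41 0 0 0.3 0 0 0; 0.41 0 0 0.3 0 0 0; 0.41 0 0 0.2 0 0 0; 0.41 0 0 0 0 0 0"
}}

```text
clock: 3.48
eef_pos: [520.9, -9.5, 17.6]
tool_rot: [3.138, -0.001, 1.284]
force: [2.8, -0.6, 8.2]
width: 60.1
gripper_force: 3.7
```

Call:
{"fn": "move_arm", "kwargs": {
  "targets": "0.41 0 0 0.2 0 0 0; 0.41 0 0 0.2 0 0 0; 0.41 0 0 0.1 0 0 0; 0.41 0 0 0 0 0 0; 0.41 0 0 0 0 0 0"
}}

```text
clock: 3.9
eef_pos: [521.4, -9.5, 13.2]
tool_rot: [3.136, -0.001, 1.283]
force: [3.6, -2.2, 10.5]
width: 60.4
gripper_force: 4.5
```

```bash
python3 - <<'E'
from jig import *
a=grab('scene','s2'); b=grab('side','d2');s=read_state(); print(s['clock'],s['eef_pos'],tojig(s['eef_pos']),s['tool_rot'],s['width'],s['force'])
a=cv2.imread('pics/s2.png')[180:270,250:370]; b=cv2.imread('pics/d2.png')[215:305,230:350]
cv2.imwrite('pics/c2.png',cv2.resize(np.hstack([a,b]),None,fx=3.3,fy=3.3,interpolation=cv2.INTER_CUBIC))
E
```

```text
4.0 [521.43320293  -9.54169163  13.27959904] [-106.    33.6] [ 3.13645927e+00 -1.30259424e-03  1.28354246e+00] 60.396738357186 [ 3.06270167 -1.60209352 10.5744925 ]
```

View pics/c2.png

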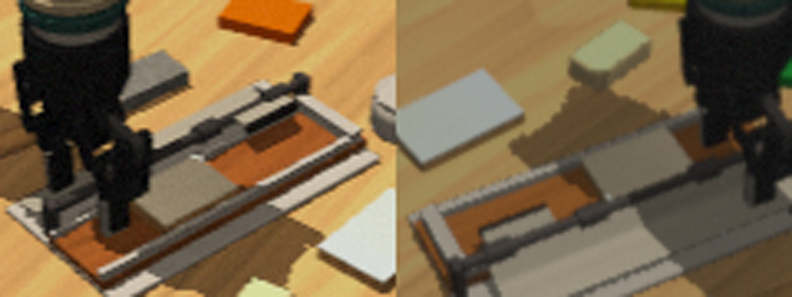

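The bar is held down, the jaw is up in both views, and the finger stands behind the panel. I'll press slightly deeper, then push.

Call:
{"fn": "move_arm", "kwargs": {
  "targets": "0.41 0.3 -0.2 0.2 0 0 0; 0.41 0.5 -0.1 0 0 0 0; 0.41 0.5 0 0 0 0 0; 0.41 0.3 0 0 0 0 0; 0.41 0.3 0 0 0 0 0"
}}

```text
clock: 4.42
eef_pos: [518.8, 6.7, 10.5]
tool_rot: [-3.138, 0.006, 1.283]
force: [-2.8, -6.6, 12.2]
width: 60.4
gripper_force: 6.0
```

Call:
{"fn": "move_arm", "kwargs": {
  "targets": "0.41 0.4 0 0 0 0 0; 0.41 0.5 0 0 0 0 0; 0.41 0.5 0 0 0 0 0; 0.41 0.5 0 0 0 0 0; 0.41 0.5 0 0 0 0 0"
}}

```text
clock: 4.83
eef_pos: [523.9, 29.0, 10.1]
tool_rot: [-3.135, 0.008, 1.282]
force: [-4.8, -6.9, 11.8]
width: 60.0
gripper_force: 6.4
```

```bash
python3 - <<'E'
from jig import *
s=read_state(); print(s['clock'],s['eef_pos'],tojig(s['eef_pos']),s['tool_rot'],s['width'],s['force'])
E
```

```text
4.8333 [523.88496429  29.00716446  10.10160516] [-68.4  42.1] [-3.13533802  0.00813035  1.28229309] 60.049100121299354 [-4.79178745 -6.93458032 11.82737506]
```

Call:
{"fn": "move_arm", "kwargs": {
  "targets": "0.41 0.4 0.2 0 0 0 0; 0.41 0.4 0.2 0 0 0 0; 0.41 0.5 0.2 0 0 0 0; 0.41 0.5 0 0 0 0 0; 0.41 0.5 0 0 0 0 0"
}}

```text
clock: 5.25
eef_pos: [532.5, 46.8, 10.3]
tool_rot: [-3.13, 0.014, 1.282]
force: [-12.2, -12.5, 23.6]
width: 60.4
gripper_force: 12.2
```

```bash
python3 - <<'E'
from jig import *
a=grab('scene','s3'); b=grab('wrist','w3')
s=read_state(); print(s['clock'],s['eef_pos'],tojig(s['eef_pos']),s['tool_rot'],s['width'],s['force'])
a=cv2.imread('pics/s3.png')[180:270,250:370]; b=cv2.imread('pics/w3.png')[:,100:540]
a=cv2.resize(a,(533,400),interpolation=cv2.INTER_CUBIC); b=cv2.resize(b,(267,291)); b=cv2.copyMakeBorder(b,0,109,0,0,0)
cv2.imwrite('pics/c3.png',np.hstack([a,b]))
E
```

```text
5.35 [532.98197456  48.15286942  10.34740183] [-47.4  38.9] [-3.13029455  0.01267255  1.28326546] 60.09179218153822 [-10.25631498  -7.71843462  22.31252014]
```

View pics/c3.png

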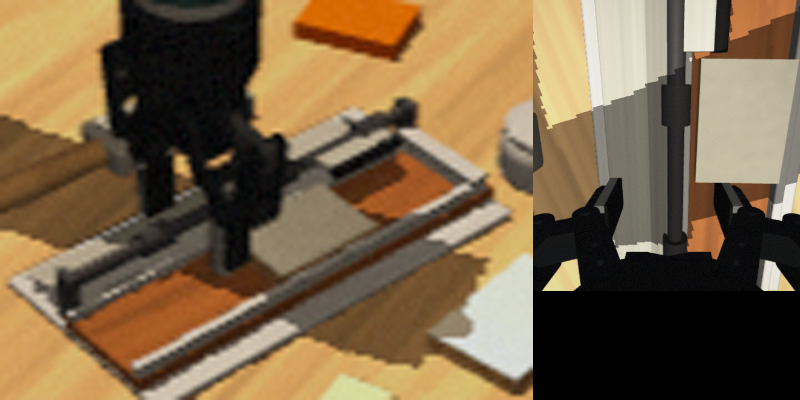

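The panel is moving squarely under the open jaw, with its rear edge at the finger and its front just short of the jaw. I'll ease the press slightly and carry on.

Call:
{"fn": "move_arm", "kwargs": {
  "targets": "0.41 0.4 0.1 -0.1 0 0 0; 0.41 0.5 0 0 0 0 0; 0.41 0.5 0 0 0 0 0; 0.41 0.5 0 0 0 0 0; 0.41 0.5 0 0 0 0 0"
}}

```text
clock: 5.77
eef_pos: [541.8, 70.1, 11.2]
tool_rot: [-3.132, 0.013, 1.282]
force: [-8.2, -11.2, 19.1]
width: 60.6
gripper_force: 10.2
```

```bash
python3 - <<'E'
from jig import *
s=read_state(); print(s['clock'],s['eef_pos'],tojig(s['eef_pos']),s['tool_rot'],s['width'],s['force'])
E
```

```text
5.7667 [541.77957518  70.14061619  11.21770963] [-23.8  36.7] [-3.13208664  0.01261066  1.28229383] 60.63138364368205 [ -8.16333651 -11.19741265  19.0825019 ]
```

Call:
{"fn": "move_arm", "kwargs": {
  "targets": "0.41 0.5 0 0 0 0 0; 0.41 0.5 0 0 0 0 0; 0.41 0.5 0 0 0 0 0; 0.41 0.5 0 0 0 0 0; 0.41 0.5 0 0 0 0 0"
}}

```text
clock: 6.18
eef_pos: [549.0, 93.8, 11.3]
tool_rot: [-3.132, 0.013, 1.282]
force: [-8.2, -10.1, 21.2]
width: 60.0
gripper_force: 10.6
```

Call:
{"fn": "move_arm", "kwargs": {
  "targets": "0.41 0.3 0 0 0 0 0; 0.41 0.3 0 0 0 0 0; 0.41 0.3 0 0 0 0 0; 0.41 0.2 0 0 0 0 0; 0.41 0 0 0 0 0 0"
}}

```text
clock: 6.6
eef_pos: [552.6, 105.3, 11.4]
tool_rot: [-3.133, 0.012, 1.283]
force: [-8.7, -8.3, 19.9]
width: 60.5
gripper_force: 10.3
```

```bash
python3 - <<'E'
from jig import *
a=grab('scene','s4'); b=grab('wrist','w4')
s=read_state(); print(s['clock'],s['eef_pos'],tojig(s['eef_pos']),s['tool_rot'],s['width'],s['force'])
a=cv2.imread('pics/s4.png')[180:270,250:370]; b=cv2.imread('pics/w4.png')[:,100:540]
a=cv2.resize(a,(533,400),interpolation=cv2.INTER_CUBIC); b=cv2.resize(b,(267,291)); b=cv2.copyMakeBorder(b,0,109,0,0,0)
cv2.imwrite('pics/c4.png',np.hstack([a,b]))
E
```

```text
6.7 [552.58848572 105.2873903   11.38857199] [12.9 36.3] [-3.13319986  0.01150391  1.28304749] 59.81950685901786 [-8.04727798 -9.2991416  19.76977674]
```

View pics/c4.png

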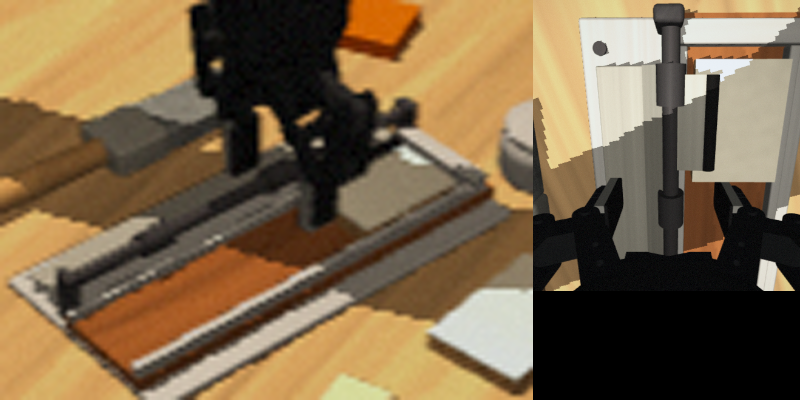

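The panel is under the jaw, with a gap of about 6–7 mm left to the stop.

Call:
{"fn": "move_arm", "kwargs": {
  "targets": "0.41 0.2 0 0 0 0 0; 0.41 0.2 0 0 0 0 0; 0.41 0.1 0 0 0 0 0; 0.41 0.1 0 0 0 0 0; 0.41 0 0 0 0 0 0"
}}

```text
clock: 7.12
eef_pos: [553.6, 108.8, 11.3]
tool_rot: [-3.132, 0.015, 1.282]
force: [-8.7, -12.5, 20.9]
width: 59.9
gripper_force: 11.0
```

Call:
{"fn": "move_arm", "kwargs": {
  "targets": "0.41 0.1 0 0 0 0 0; 0.41 0.1 0 0 0 0 0; 0.41 0.1 0 0 0 0 0; 0.41 0 0 0 0 0 0; 0.41 0 0 0 0 0 0"
}}

```text
clock: 7.53
eef_pos: [554.8, 112.5, 11.4]
tool_rot: [-3.133, 0.013, 1.28]
force: [-9.7, -10.2, 21.6]
width: 60.1
gripper_force: 14.2
```

```bash
python3 - <<'E'
from jig import *
s=read_state(); print(s['clock'],s['eef_pos'],tojig(s['eef_pos']),s['tool_rot'],s['width'],s['force'])
E
```

```text
7.5333 [554.78405859 112.48479501  11.35646271] [20.4 36.2] [-3.13261276  0.01333491  1.2804426 ] 60.08006689485615 [ -9.66768867 -10.17919191  21.6297109 ]
```

Call:
{"fn": "move_arm", "kwargs": {
  "targets": "0.41 0.1 0 0 0 0 0; 0.41 0.1 0 0 0 0 0; 0.41 0.1 0 0 0 0 0; 0.41 0 0 0 0 0 0; 0.41 0 0 0 0 0 0"
}}

```text
clock: 7.95
eef_pos: [554.8, 112.5, 11.3]
tool_rot: [-3.132, 0.018, 1.279]
force: [-10.8, -14.7, 23.7]
width: 60.4
gripper_force: 14.8
```

```bash
python3 - <<'E'
from jig import *
b=grab('wrist','w5')
s=read_state(); print(s['clock'],s['eef_pos'],tojig(s['eef_pos']),s['tool_rot'],s['width'],s['force'])
b=cv2.imread('pics/w5.png')[0:340,200:600]
cv2.imwrite('pics/c5.png',cv2.resize(b,None,fx=1.7,fy=1.7,interpolation=cv2.INTER_CUBIC))
E
```

```text
8.0 [554.78179915 112.53736502  11.34761814] [20.5 36.2] [-3.13160068  0.01747494  1.27906588] 60.31608398872808 [-10.69266481 -14.893779    21.99057293]
```

View pics/c5.png

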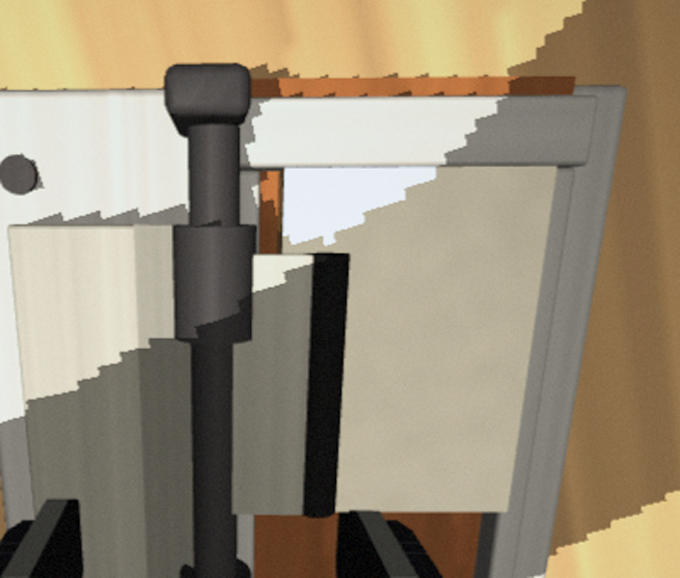

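The panel's front edge is flush with the stop, and the tool no longer advances. I'll ease the preload and lift straight up to release the bar.

Call:
{"fn": "move_arm", "kwargs": {
  "targets": "0.41 -0.2 0 0 0 0 0; 0.41 -0.1 0 -0.2 0 0 0; 0.41 0 0 -0.3 0 0 0; 0.41 0 0 -0.3 0 0 0; 0.41 0 0 -0.3 0 0 0"
}}

```text
clock: 8.42
eef_pos: [554.8, 113.2, 19.9]
tool_rot: [-3.132, 0.012, 1.28]
force: [-3.5, -4.8, 0.7]
width: 59.9
gripper_force: 1.6
```

Call:
{"fn": "move_arm", "kwargs": {
  "targets": "0.41 -0.1 0 -0.4 0 0 0; 0.41 -0.1 0 -0.6 0 0 0; 0.41 0 0 -1 0 0 0; 0.41 0 0 -2 0 0 0; 0.41 0 0 -2 0 0 0"
}}

```text
clock: 8.83
eef_pos: [560.0, 118.0, 83.2]
tool_rot: [-3.141, -0.0, 1.285]
force: [0.9, 0.2, -0.0]
width: 60.2
gripper_force: 0.0
```

Call:
{"fn": "move_arm", "kwargs": {
  "targets": "0.41 0 0 -3 0 0 0; 0.41 -1 0 -3 0 0 0; 0.41 -2 0 -2 0 0 0; 0.41 0 0 0 0 0 0; 0.41 0 0 0 0 0 0"
}}

```text
clock: 9.25
eef_pos: [552.8, 88.1, 164.4]
tool_rot: [3.138, -0.002, 1.282]
force: [-0.0, -0.2, -1.0]
width: 60.0
gripper_force: 0.0
```

```bash
python3 - <<'E'
from jig import *
a=grab('scene','s6'); b=grab('wrist','w6')
s=read_state(); print(s['clock'],s['eef_pos'],s['force'])
a=cv2.imread('pics/s6.png')[180:270,250:370]; b=cv2.imread('pics/w6.png')[:300,200:500]
a=cv2.resize(a,(400,300),interpolation=cv2.INTER_CUBIC); b=cv2.resize(b,(400,400)); a=cv2.copyMakeBorder(a,0,100,0,0,0)
cv2.imwrite('pics/c6.png',np.hstack([a,b]))
E
```

```text
9.35 [551.50078136  89.4150241  162.28939649] [ 0.60725201 -0.13079471  0.06952508]
```

View pics/c6.png

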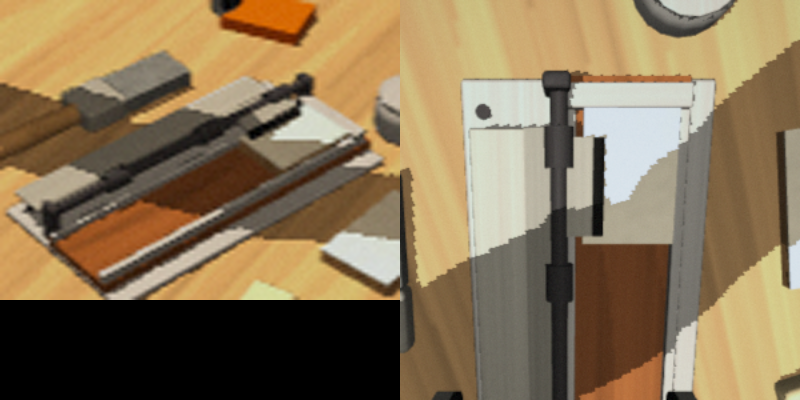

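The panel sits flat against the end stop with the jaw closed on it. The bystanders in view are undisturbed and the robot is clear, so I'm handing the job in.

```bash
python3 -c "
from cell import order
print(order.finish_job())"
```

```text
the job is handed in; nothing more can be done
None
```

The panel is clamped: pushed flat against the end stop with the bar held down, then the bar let go so the clip closed on it. The job was handed in at about 9.4 s with the robot clear; no verdict came back.

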